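# Lay out the re-keying tray for a keyed-alike order

## Task

Lay out the re-keying tray for a keyed-alike order: pull the long follower rod out of the spring clips and lay it in the pair of narrow V-notched rests, lay the long double lock cylinder on its side across the pair of wide flat-bottomed rests, lay the padlock flat in the rectangular bin and stand the pin pot upright in the round dish. Leave the short rod in its clips and the short half cylinder where it lies.

Things in the scene. Friction and masses are not known exactly. Their poses are not given: they have to be found in the camera images.
- long_rod: To move: plug follower, plain aluminium rod, 14 mm diameter, 120 mm long, 55 g. Origin mid-rod on its axis; x along it. At start level, axis 24 mm over the bench, in two sprung clips 10 mm wide, 30 mm (+-4) either side of its middle, tops 38 mm over the bench, on a fixed 12 mm board. Grip across at the middle, between the clips; a straight pull up of 7 to 11 N frees it within 10 mm.
- short_rod: Look-alike, stays in its clips: rod of 14 mm diameter but only 80 mm long, origin mid-rod on its axis, x along it. It lies parallel to the long rod, 90 mm beside it, in the other clips of the same wooden board (100 x 150 mm, 12 mm thick); an empty pair of clips lies half-way between them.
- double_cylinder: To move: double lock cylinder of oval profile, nickel-plated, lying on its side on the bench: 80 mm long (x), 31 mm wide (y, edges rounded to 8.5 mm radius), 17 mm high (z); a key plug at both ends, dark cam in the middle; 260 g. Origin: centre of its underside as it lies; z up.
- half_cylinder: Look-alike, stays where it lies on the bench: half cylinder of the same profile (31 mm wide, 17 mm high, on its side) but only 45 mm long, one key plug, dark cam at the other end. Origin: centre of its underside.
- padlock: To move: padlock lying flat: brass body 35 (x) by 40 (y) mm, 16 mm thick, steel shackle (6.5 mm bar) on its +x side, 62 mm long in all; 170 g. Origin: underside, under the centre of the brass body, so it reaches 17.5 mm to -x and 44.5 mm to +x; z up. Grip the brass across y.
- pin_pot: To move: pin pot, a small round closed metal pot, diameter 40 mm, 28 mm high, standing upright, lid up; 60 g. Origin: centre of its underside; z up along its axis.
- rod_rest: Target of the long rod: two ribs across, at x = -40 and +40 mm, 8 mm thick, tops 21 mm up, each with a narrow V notch (30 mm wide on top). The rod lies in both notches along x, its axis 17 mm over the underside; between the ribs is room for fingers (floor 3 mm). Grey module 120 x 96 mm (x, y), one of four in a low tray, order varies. Origin: centre of its underside, 4 mm over the bench.
- cylinder_rest: Target of the double cylinder: two ribs across, at x = -28 and +28 mm, 8 mm thick, 80 mm wide, tops 19 mm up, with wide notches (flat 35 mm wide and 10 mm up, flaring to 48 mm). The cylinder lies along x, its underside 10 mm up; 48 mm for fingers between ribs, floor 3 mm. Grey module 120 x 96 mm (x, y), one of four in a low tray, order varies. Origin: centre of its underside, 4 mm over the bench.
- padlock_bin: Target of the padlock: plain rectangular open bin, inside 114 x 90 mm (x, y), walls 3 mm thick and 16 mm high, floor 3 mm up. The padlock lies flat on the floor, wholly inside, either way round. Grey module 120 x 96 mm (x, y), one of four in a low tray, order varies. Origin: centre of its underside, 4 mm over the bench.
- pot_dish: Target of the pin pot: one round shallow dish at the module's centre, inside diameter 60 mm, its floor 5 mm and its rim 10 mm over the underside. The pot stands upright on the dish's floor. Grey module 120 x 96 mm (x, y), one of four in a low tray, order varies. Origin: centre of its underside, 4 mm over the bench.
Not all that is in view belongs to the job. Leave any orange or red look-alike of the long_rod alone.

How it is judged:
By the outcome, as a careful person would: the job done as asked, in the order asked, and still so for the second after the job is handed in, with the robot touching nothing.
It also fails if it takes over 115 s, if anything falls off the work surface, if the arm or the gripper's body presses on something with over 40 N, if the wrist force passes 120 N, or if a joint passes its speed limit or range.

## Robot

A 6-joint arm with a two-finger parallel gripper is mounted at the origin on the work surface. World frame = base frame: x ahead of the robot, y to its left, z up, the work surface at z = 0. Lengths are in m, angles in rad, forces in N, time in s.
With the tool pointing down it reaches from about 0.375 to 0.925 m from the base axis. Payload 5.7 kg.
Tool frame: the origin (TCP) lies on the centre line of the jaws, within the pads' length; the fingertips stand 8 mm ahead of it and the grasp point (between the pads) lies 11 mm behind it; z points along the fingers, y is the direction in which the jaws open and shut (so a half turn about z gives the same grasp; the last joint's range is limited). The gripper opens to 88 mm and grips with 3 to 60 N. Pads are 20 mm wide; open, the fingers measure 115 mm over their backs; the gripper's body (75 mm by 178 mm) begins 61 mm behind the grasp point.
Start: joints at [-1.345, 0.359, 1.51, -0, 1.272, -0.115], TCP at [0.201, -0.565, 0.231] pointing down, gripper open.
Joint ranges: [-2.97, 2.97], [-1.01, 2.36], [0.21, 2.38], [-0.96, 4.11], [0.2, 2.71], [-2.98, 2.98]. Speed limits (rad/s): [2.39, 2.39, 3.14, 3.14, 3.14, 3.14].

## Interface

Orientations are given as a rotation vector (axis times angle).
In Python, from station import status, camera, manip gives the robot as it stands.
- The arm moves only by the tool carry_out, never from a script. Its argument "rows" is a list of rows, each a list of 3 entries, a list of its own where there are three numbers: the shift along the tool's x, y, z in units of 0.4 m (1.0 is 0.4 m), then the turn, a rotation vector about the tool's x, y, z in units of pi/2 rad (1.0 is pi/2 rad), then the closure in counts, from 0 (fully open) to 255 (shut). In form: [[[x, y, z], [ax, ay, az], fingers], ...]. A call has 1 to 12 rows; each row shifts and turns the commanded pose from where the row before left it, along the tool's axes as they then stand; what a row does not reach is not made up. A row lasts 1/8 s, in which the tool goes at most 62.5 mm and 10.7 degrees, less where a joint would pass 70% of its speed; a pose out of reach is approached as far as the arm can. A call with a number of a shift or a turn outside -1 to 1 is refused whole. A call with a gripper value outside its range is refused whole. The fingers move at their own pace and stop on an object; "newtons" is the grip in N (left out, the last holds). Time passes only in rows, so rows that do not move let the fingers close. It gives the time, the measured TCP pose, the force and the opening at its end, in the units of the state.
- status.observe(): the state, without advancing time (a new reading comes with each control period).
- camera(name): name is "scene" or "top" or "wrist"; returns a dict with "image" (384x512x3 uint8, red, green, blue), "range_z" (384x512 float32, m along the optical axis (not along the pixel's ray), 0 where there is no reading), "K" (3x3 intrinsics, pixels), "extrinsics" (4x4, takes a point from camera to world coordinates). Camera axes: x right, y down, z forward; pixel columns grow to the right and rows downward; lengths in m; the calibration is good to about 2 mm. A picture is of the moment at which its call begins.
- manip.finish_job(): hands the job in, once; it reports no verdict.
The state is a dict: "time": time; "joints": joint angles; "dq": joint speeds; "effort": joint torques, N m; "eef_pos": TCP position; "ee_rot": TCP orientation; "wrist_force": force on the tool from outside, world axes, zero at the start; "wrist_torque": the same for the moment, N m; "grip_width": finger opening in m.
Only numpy, scipy, OpenCV 4.12 (cv2) and the standard library are available. Lean on these libraries where they do the work, as an engineer would, in place of code of your own. Each camera call takes 0.05 s, during which the arm holds its last target. There are 200 camera calls.

## Working session

There is one attempt and no reset: what is moved stays moved. The work goes in short steps, Python scripts to look and compute and a tool call to move; the robot and the scene stay as the last step left them, time stands still between calls to the robot, and variables do not carry over. Pictures are saved under pics/ and viewed, about 12 in all and at most 16, crops included, and the job is handed in when it is done.

Besides the shell and the picture viewer there is one more tool, called after "Request:" in YAML: its name, and indented under it one key for each argument. carry_out: Moves the arm, as the interface text tells. Shifts and turns lie within -1 to 1; 1 stands for 0.4 m of shift or pi/2 rad of turn. Its arguments: {"type":"object","properties":{"rows":{"type":"array","items":{"type":"array"}},"newtons":{"type":"number"}},"required":["rows"]}

```bash
ls; mkdir -p pics; python3 - <<'E'
from station import status,camera
import cv2,numpy as np
print(status.observe())
for n in("top","scene"):
    c=camera(n);np.savez(f"{n}0.npz",**c);cv2.imwrite(f"pics/{n}0.png",cv2.resize(c["image"][:,:,::-1],(800,600),interpolation=cv2.INTER_CUBIC));print(n,c["K"].round(1).tolist(),c["extrinsics"].round(3).tolist())
E
```

```text
pics
{'time': 0.0, 'joints': array([-1.34510506e+00,  3.59507236e-01,  1.51137627e+00,  9.67881872e-06,
        1.27251330e+00, -1.15089526e-01]), 'dq': array([-7.16127784e-04,  7.93438166e-04,  1.80642059e-03, -5.21552403e-04,
        9.59454150e-05, -8.84667304e-04]), 'effort': array([-9.52806090e-05, -5.15380096e+01, -2.70724708e+01,  6.72621606e-02,
        3.49875167e-02, -1.31482198e-04]), 'eef_pos': array([ 0.20038923, -0.56485723,  0.22982963]), 'ee_rot': array([-3.09432307e+00, -5.32400816e-01,  1.42053019e-04]), 'wrist_force': array([-0.49433519,  0.17773353, -0.09873438]), 'wrist_torque': array([0.00919305, 0.00272049, 0.02236315]), 'grip_width': 0.08787217907223163}
top [[377.7, 0.0, 252.8], [0.0, 377.7, 194.1], [0.0, 0.0, 1.0]] [[0.028, -0.993, 0.112, 0.373], [-0.999, -0.024, 0.034, -0.028], [-0.032, -0.113, -0.993, 0.961], [0.0, 0.0, 0.0, 1.0]]
scene [[435.8, 0.0, 257.3], [0.0, 435.8, 195.6], [0.0, 0.0, 1.0]] [[-0.157, 0.543, -0.825, 1.393], [0.987, 0.068, -0.144, 0.145], [-0.022, -0.837, -0.547, 0.675], [0.0, 0.0, 0.0, 1.0]]
```

View pics/top0.png

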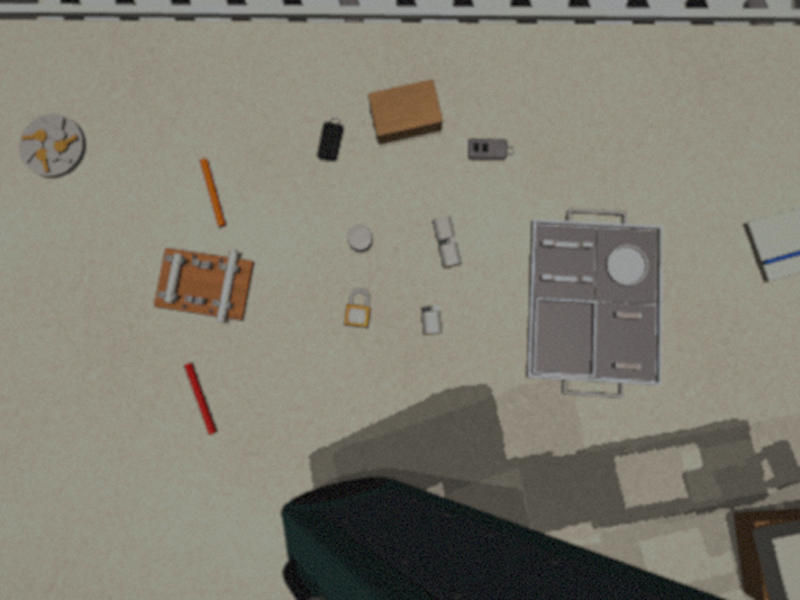

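View pics/scene0.png

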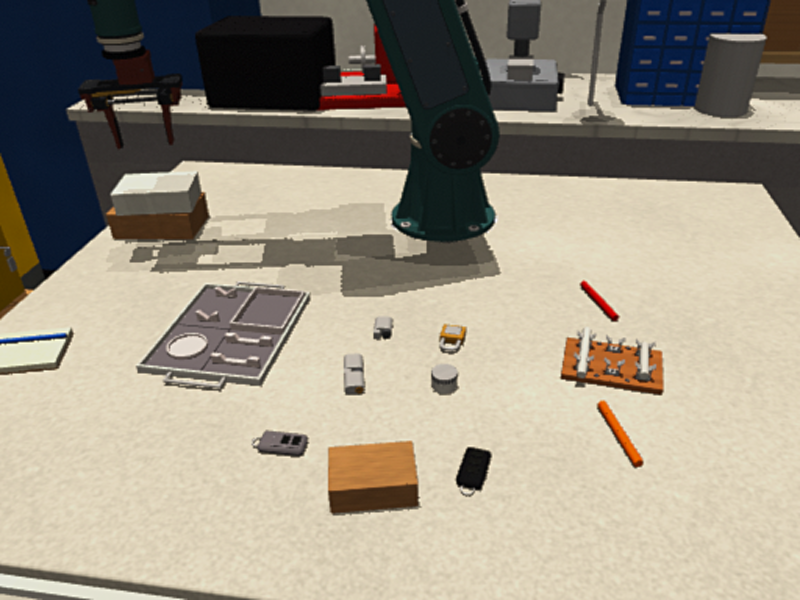

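Top view (800x600): the long rod is at (229,287), longer than the short one at (173,278). The double cylinder is at (447,241), half cylinder (431,320), padlock (358,310) with its shackle up-image, and pot (360,238). Tray modules: cylinder rest (567,262), dish (628,265), bin (565,337), rod rest (628,340).

```bash
cat > h.py <<'E'
import numpy as np,cv2
def pts(c):
    d=c["range_z"].astype(float);K=c["K"];E=c["extrinsics"]
    v,u=np.mgrid[:d.shape[0],:d.shape[1]]
    p=np.stack([(u-K[0,2])/K[0,0]*d,(v-K[1,2])/K[1,1]*d,d],-1)@E[:3,:3].T+E[:3,3]
    p[d<=0]=np.nan
    return p
def blob(p,box,lo,hi):
    "largest blob with heights lo..hi inside world box x0,x1,y0,y1: centre, sides, long-axis angle"
    m=(p[...,2]>lo)&(p[...,2]<hi)&(p[...,0]>box[0])&(p[...,0]<box[1])&(p[...,1]>box[2])&(p[...,1]<box[3])
    n,l,s,_=cv2.connectedComponentsWithStats(m.astype(np.uint8))
    out=[]
    for i in np.argsort(-s[1:,4])[:6]+1:
        q=p[l==i]
        if len(q)<8: continue
        (cx,cy),(a,b),t=cv2.minAreaRect((q[:,:2]*1000).astype(np.float32))
        if a<b:a,b,t=b,a,t+90
        out.append((len(q),round(cx,1),round(cy,1),round(a,1),round(b,1),round((t+90)%180-90,1),round(np.median(q[:,2])*1000,1)))
    return out
E
python3 - <<'E'
from h import *
for n in("top","scene"):
    c=np.load(n+"0.npz");p=pts(c)
    print(n,"bench z",np.nanmedian(p[(abs(p[...,2])<.02)][:,2]), np.nanstd(p[(abs(p[...,2])<.02)][:,2]))
    if n=="top":
        for u,v in[(229,287),(173,278),(447,241),(431,320),(358,310),(360,238),(567,262),(628,265),(565,337),(628,340)]:
            print((u,v),(p[int(v*.64),int(u*.64)]*1000).round(0))
    for nm,b,lo,hi in[("rods",(.3,.6,.2,.5),.027,.06),("board",(.3,.6,.2,.5),.007,.06),("mid",(.3,.6,-.12,.14),.006,.05),("tray",(.2,.65,-.5,-.13),.002,.05),("ribs",(.2,.65,-.5,-.13),.0185,.05)]:
        print(nm,*blob(p,b,lo,hi),sep="\n  ")
E
```

```text
top bench z 0.0006125477408803759 0.0035832660369813567
(229, 287) [500. 275.  26.]
(173, 278) [513. 366.  30.]
(447, 241) [587. -77.   2.]
(431, 320) [456. -51.  17.]
(358, 310) [468.  65.  16.]
(360, 238) [583.  65.  31.]
(567, 262) [ 556. -270.    7.]
(628, 265) [ 553. -367.    9.]
(565, 337) [ 434. -267.    6.]
(628, 340) [ 432. -366.    8.]
rods
  (282, 500.1, 278.3, 118.8, 29.8, -6.9, np.float64(31.0))
  (205, 510.2, 368.0, 78.7, 30.3, -6.9, np.float64(31.5))
  (20, 536.1, 329.7, 9.9, 9.7, 73.7, np.float64(34.0))
  (20, 476.8, 336.1, 9.4, 9.0, 3.6, np.float64(34.5))
  (13, 533.6, 309.7, 9.8, 8.1, -3.1, np.float64(34.5))
  (13, 473.7, 317.3, 10.8, 7.9, 86.9, np.float64(34.2))
board
  (2279, 505.5, 322.9, 150.6, 118.8, 83.2, np.float64(13.5))
  (177, 336.0, 324.3, 80.1, 13.9, 23.8, np.float64(13.2))
mid
  (287, 471.6, 66.7, 61.7, 40.0, -5.1, np.float64(15.7))
  (276, 573.4, -77.5, 62.2, 31.0, 14.3, np.float64(16.0))
  (218, 454.5, -52.3, 46.1, 30.6, 7.3, np.float64(16.4))
  (204, 581.9, 66.5, 38.1, 35.3, -88.9, np.float64(28.2))
tray
  (8992, 492.0, -311.0, 317.9, 234.5, -2.9, np
[... 1130 characters left out ...]
9.2, 323.0, 83.4, 12.2, 23.9, np.float64(11.1))
mid
  (198, 474.3, 66.2, 64.1, 39.9, -6.3, np.float64(13.6))
  (176, 573.8, -78.3, 57.3, 29.6, 12.6, np.float64(15.3))
  (158, 585.3, 66.3, 38.2, 30.2, -87.7, np.float64(26.9))
  (139, 458.3, -52.9, 49.2, 28.9, 9.0, np.float64(15.0))
tray
  (4826, 486.6, -314.8, 319.8, 212.3, -2.1, np.float64(7.4))
ribs
  (22, 586.8, -237.2, 18.0, 10.7, 83.0, np.float64(21.5))
  (20, 530.1, -234.2, 20.3, 10.7, 74.3, np.float64(21.5))
  (20, 585.9, -298.4, 17.2, 8.7, -74.3, np.float64(21.3))
  (19, 528.1, -296.3, 15.6, 11.9, 72.4, np.float64(21.8))
  (13, 423.6, -216.1, 46.7, 3.5, -0.8, np.float64(20.0))
  (11, 391.3, -372.5, 11.6, 11.6, -78.7, np.float64(21.1))
```

Request:
carry_out:
  rows:
    - [[0, 0, 0], [0, 0, 0.1085], 0]
    - [[0, 0, 0], [0, 0, 0.1085], 0]
    - [[0.08, -0.07, -0.02], [0, 0, 0], 0]
    - [[0.08, -0.07, -0.02], [0, 0, 0], 0]
    - [[0.08, -0.07, -0.02], [0, 0, 0], 0]
    - [[0.08, -0.07, -0.02], [0, 0, 0], 0]
    - [[0.08, -0.07, -0.02], [0, 0, 0], 0]
    - [[0.08, -0.07, -0.02], [0, 0, 0], 0]
    - [[0.08, -0.07, -0.02], [0, 0, 0], 0]
    - [[0.08, -0.07, -0.02], [0, 0, 0], 0]
    - [[0, 0, 0], [0, 0, 0], 0]
  newtons: 15

```text
time: 1.48
eef_pos: [0.4584, -0.3397, 0.2949]
ee_rot: [-3.141, -0.006, -0.001]
wrist_force: [-0.2, 0.9, -0.6]
grip_width: 0.0877
```

```bash
cat > snap.py <<'E'
import sys
from station import status,camera
from h import *
n=sys.argv[1]
s=status.observe();c=camera("wrist");np.savez(n+".npz",**c)
cv2.imwrite(f"pics/{n}.png",cv2.resize(c["image"][:,:,::-1],(800,600),interpolation=cv2.INTER_CUBIC))
print(s["time"],s["eef_pos"].round(4),s["ee_rot"].round(4),s["joints"].round(2));print(c["K"].round(1).tolist(),c["extrinsics"].round(3).tolist())
E
python3 snap.py tray1
```

```text
1.475 [ 0.4584 -0.3397  0.2949] [-3.1413e+00 -5.6000e-03 -1.3000e-03] [-0.76  0.26  1.49  0.    1.39  0.81]
[[343.7, 0.0, 252.0], [0.0, 343.7, 194.8], [0.0, 0.0, 1.0]] [[0.003, -0.954, -0.299, 0.541], [-1.0, -0.003, -0.001, -0.338], [-0.0, 0.299, -0.954, 0.449], [0.0, 0.0, 0.0, 1.0]]
```

View pics/tray1.png

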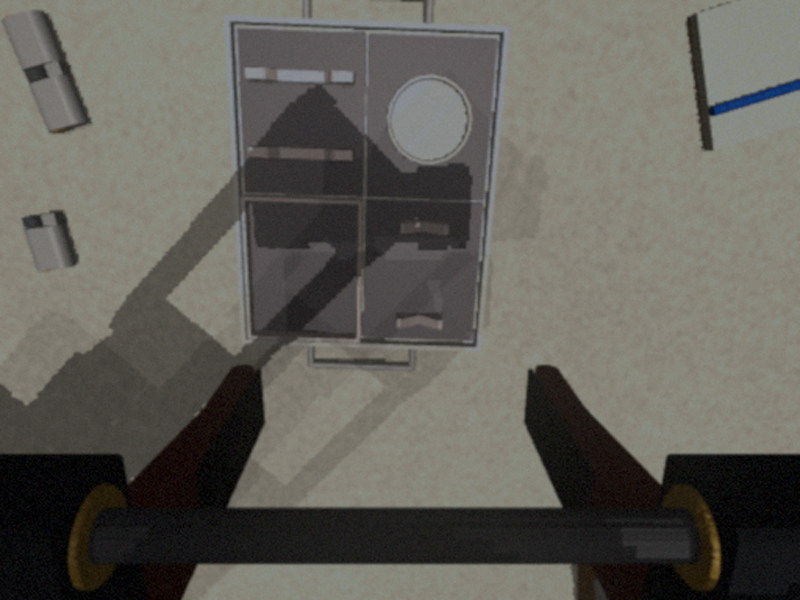

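The wrist view shows the whole tray: cylinder-rest ribs at (300,75)/(300,154), dish at (429,119), bin centred about (304,269), rod-rest ribs at (425,228)/(420,322).

```bash
python3 - <<'E'
from h import *
c=np.load("tray1.npz");p=pts(c)
print("bench",np.nanmedian(p[250:330,330:480,2]) , np.nanmedian(p[20:100,340:420,2]))
def cen(u0,v0,u1,v1,lo,hi):
    q=p[int(v0*.64):int(v1*.64),int(u0*.64):int(u1*.64)].reshape(-1,3)
    q=q[(q[:,2]>lo)&(q[:,2]<hi)]
    r=cv2.minAreaRect((q[:,:2]*1000).astype(np.float32))
    print(len(q),(q.mean(0)*1000).round(1),np.round(r[0],1),np.round(r[1],1),round(r[2],1))
for n,b in dict(c1=(235,55,362,95),c2=(240,135,360,175),r1=(375,210,475,245),r2=(372,300,470,340)).items(): print(n);cen(*b,.0185,.04)
print("dish");cen(375,60,490,175,.011,.03)
print("tray");cen(215,10,520,355,.0035,.04)
# dish by ray onto floor plane z=.009..rim .014
g=cv2.cvtColor(c["image"],cv2.COLOR_RGB2GRAY);m=(g[38:112,240:310]>140).astype(np.uint8)
K=c["K"];E=c["extrinsics"]
def ray(u,v,z):
    d=E[:3,:3]@np.array([(u-K[0,2])/K[0,0],(v-K[1,2])/K[1,1],1]);return (E[:3,3]+d*(z-E[2,3])/d[2])*1000
for u,v in[(246,198),(358,200),(357,341),(250,338)]: print("bin",ray(u*.64,v*.64,.02).round(1))
print("dish img",ray(429*.64,119*.64,.012).round(1))
for a in [(230,18),(508,31),(478,348),(246,343),]: print("tray corner",ray(a[0]*.64,a[1]*.64,.012).round(1))
E
```

```text
bench 0.315134114621541 -0.000304826567856159
c1
259 [ 584.4 -268.4   21.8] [ 584.6 -268.3] [79.6  8. ] 88.1
c2
227 [ 528.7 -265.8   21.8] [ 528.8 -266.1] [79.2  8. ] 88.1
r1
122 [ 471.9 -362.8   21.8] [ 471.6 -362.9] [37.5  8.2] 88.0
r2
102 [ 392.2 -360.4   21.9] [ 391.8 -360. ] [38.1  8.7] 88.7
dish
453 [ 554.5 -365.5   13.4] [ 553.7 -365.5] [64.9 64.7] 89.8
tray
34460 [ 504.9 -313.9    8.2] [ 493.6 -314.2] [208.6 275.3] 88.2
bin [ 494.3 -221.7   20. ]
bin [ 493.  -309.9   20. ]
bin [ 373.9 -307.    20. ]
bin [ 376.4 -215.7   20. ]
dish img [ 553.8 -365.    12. ]
tray corner [ 623.1 -218.1   12. ]
tray corner [ 615.1 -421.7   12. ]
tray corner [ 364.6 -412.1   12. ]
tray corner [ 368.7 -209.6   12. ]
```

Request:
carry_out:
  rows:
    - [[0, -0.14, 0], [0, 0, 0], 0]
    - [[0, -0.14, 0], [0, 0, 0], 0]
    - [[0, -0.14, 0], [0, 0, 0], 0]
    - [[0, -0.14, 0], [0, 0, 0], 0]
    - [[0, -0.14, 0], [0, 0, 0], 0]
    - [[0, -0.14, 0], [0, 0, 0], 0]
    - [[0, 0, 0], [0, 0, 0], 0]

```text
time: 2.4
eef_pos: [0.4554, -0.0034, 0.2942]
ee_rot: [-3.141, -0.006, 0.002]
wrist_force: [0.1, 0.2, -0.6]
grip_width: 0.0881
```

```bash
python3 snap.py mid1; python3 - <<'E'
from h import *
c=np.load("mid1.npz");p=pts(c)
print(*blob(p,(.4,.65,-.15,.14),.006,.05),sep="\n")
print(*blob(p,(.4,.65,-.15,.14),.003,.012),sep="\n")
E
```

```text
2.4 [ 0.4554 -0.0034  0.2942] [-3.1409e+00 -6.1000e-03  1.9000e-03] [-0.16  0.09  1.71  0.    1.34  1.41]
[[343.7, 0.0, 252.0], [0.0, 343.7, 194.8], [0.0, 0.0, 1.0]] [[0.003, -0.954, -0.301, 0.538], [-1.0, -0.003, -0.0, -0.002], [-0.001, 0.301, -0.954, 0.448], [0.0, 0.0, 0.0, 1.0]]
(1978, 586.1, -74.9, 82.2, 31.1, 14.4, np.float64(16.0))
(1158, 474.6, 66.5, 62.1, 39.9, -4.7, np.float64(15.1))
(1134, 586.6, 66.4, 40.0, 39.6, 86.0, np.float64(27.6))
(837, 457.2, -52.4, 46.6, 30.8, 6.7, np.float64(15.7))
(298, 487.7, 60.5, 44.1, 33.1, 64.6, np.float64(10.0))
(38, 559.4, -66.5, 27.9, 1.5, 14.4, np.float64(10.5))
(33, 609.3, -54.0, 24.1, 2.1, 12.7, np.float64(10.3))
(30, 585.5, -60.5, 21.3, 2.4, 14.8, np.float64(10.2))
(21, 477.3, -41.5, 16.3, 7.0, -54.4, np.float64(9.7))
(21, 576.2, 52.0, 18.4, 2.7, -35.2, np.float64(8.3))
```

View pics/mid1.png

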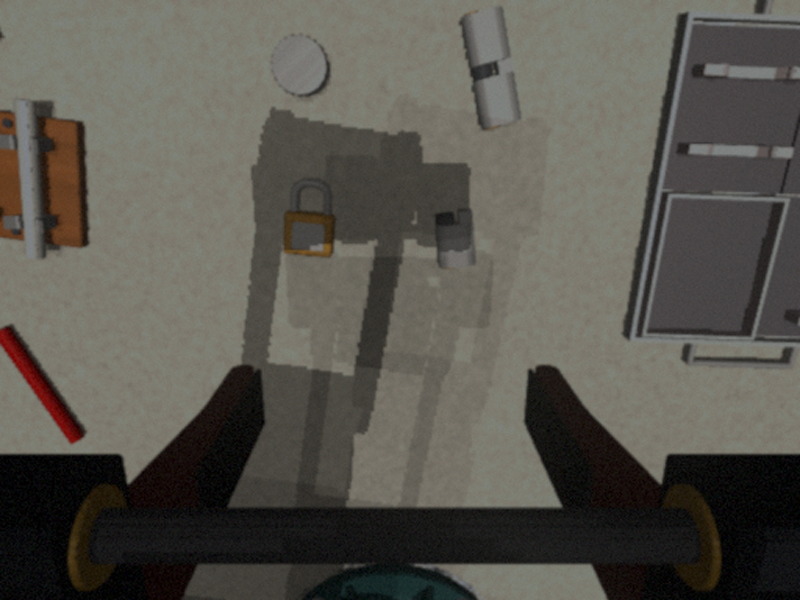

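Request:
carry_out:
  rows:
    - [[0, -0.14, 0.03], [0, 0, 0], 0]
    - [[0, -0.14, 0.03], [0, 0, 0], 0]
    - [[0, -0.14, 0.03], [0, 0, 0], 0]
    - [[0, -0.14, 0.03], [0, 0, 0], 0]
    - [[0, -0.14, 0.03], [0, 0, 0], 0]
    - [[-0.05, 0, 0.08], [0, 0, 0], 0]
    - [[0, 0, 0], [0, 0, 0], 0]

```text
time: 3.32
eef_pos: [0.4346, 0.272, 0.2002]
ee_rot: [3.138, -0.001, -0.009]
wrist_force: [0.5, 0.6, 0.7]
grip_width: 0.0877
```

```bash
python3 snap.py rod1; python3 - <<'E'
from h import *
c=np.load("rod1.npz");p=pts(c)
print(*blob(p,(.4,.65,.2,.42),.025,.0325),sep="\n")
print(*blob(p,(.4,.65,.2,.42),.0335,.05),sep="\n")
print(*blob(p,(.4,.65,.2,.42),.0285,.0318),sep="\n")
E
```

```text
3.325 [0.4346 0.272  0.2002] [ 3.138e+00 -8.000e-04 -9.500e-03] [ 0.43  0.27  1.73 -0.    1.15  2.  ]
[[343.7, 0.0, 252.0], [0.0, 343.7, 194.8], [0.0, 0.0, 1.0]] [[-0.001, -0.952, -0.305, 0.518], [-1.0, 0.002, -0.003, 0.274], [0.004, 0.305, -0.952, 0.354], [0.0, 0.0, 0.0, 1.0]]
(2061, 503.5, 279.3, 119.9, 20.2, -7.6, np.float64(29.7))
(1449, 513.8, 368.6, 79.6, 19.8, -8.4, np.float64(29.7))
(56, 538.6, 327.5, 10.0, 5.2, -7.5, np.float64(31.8))
(48, 479.3, 335.1, 9.6, 5.0, -7.2, np.float64(31.3))
(38, 536.7, 312.2, 9.7, 4.5, -8.6, np.float64(31.8))
(34, 477.2, 320.1, 10.1, 4.5, -12.1, np.float64(31.5))
(84, 544.9, 376.1, 9.9, 5.6, -6.2, np.float64(35.6))
(72, 539.1, 331.8, 9.9, 5.3, -10.3, np.float64(36.0))
(68, 533.2, 287.0, 9.9, 5.7, -8.1, np.float64(36.0))
(68, 485.5, 383.9, 10.0, 4.6, -2.5, np.float64(35.2))
(67, 535.9, 307.4, 10.1, 6.2, -23.3, np.float64(35.7))
(65, 530.2, 263.4, 10.0, 5.3, -9.9, np.float64(35.4))
(1471, 503.7, 279.6, 119.5, 17.3, -6.3, np.float64(30.0))
(1012, 513.8, 368.7, 79.6, 19.0, -7.6, np.float64(30.0))
(29, 479.3, 334.5, 9.3, 3.7, -9.9, np.float64(31.1))
(18, 477.2, 321.2, 9.5, 2.1, -3.5, np.float64(31.1))
(11, 539.1, 312.6, 4.1, 2.7, -2.9, np.float64(31.2))
(9, 541.0, 325.4, 4.2, 1.2, -13.7, np.float64(31.0))
```

View pics/rod1.png

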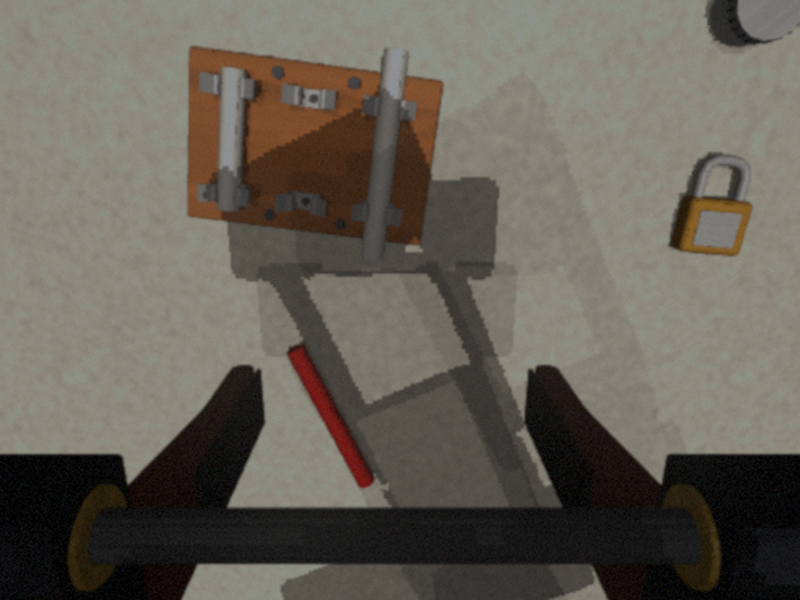

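The wrist views (mid1, rod1) show the long rod at (385,155), the red decoy at (330,415), the pot, the padlock with its shackle toward +x, and the cylinder. All the depth blobs have the stated sizes. Approaching the rod next.

Request:
carry_out:
  rows:
    - [[0.085, -0.009, 0.05], [0, 0, 0], 130]
    - [[0.085, -0.009, 0.06], [0, 0, 0], 130]
    - [[0, 0, 0.12], [0, 0, 0.08], 130]
    - [[0, 0, 0.1], [0, 0, 0], 130]
    - [[0, 0, 0], [0, 0, 0], 130]
    - [[0, 0, 0], [0, 0, 0], 130]
    - [[0, 0, 0], [0, 0, 0], 130]

```text
time: 4.25
eef_pos: [0.5066, 0.2821, 0.073]
ee_rot: [-3.133, 0.198, -0.006]
wrist_force: [0.1, -0.7, -0.6]
grip_width: 0.043
```

```bash
cat > go.py <<'E'
import sys
from station import status
from scipy.spatial.transform import Rotation as Ro
import numpy as np
x,y,z,yaw=map(float,sys.argv[1:5])
s=status.observe();R=Ro.from_rotvec(s["ee_rot"]);T=Ro.from_euler("z",yaw,degrees=True)*Ro.from_rotvec([np.pi,0,0])
d=np.array([x,y,z])-s["eef_pos"]
print("at",s["time"],s["eef_pos"].round(4),"grip",round(s["grip_width"],4),"F",s["wrist_force"].round(1))
print("shift now-frame",(R.inv().apply(d)/.4).round(3),"shift target-frame",(T.inv().apply(d)/.4).round(3),"turn",((R.inv()*T).as_rotvec()/(np.pi/2)).round(4),"J",s["joints"].round(2))
E
python3 go.py .5025 .2793 .022 -7.2
```

```text
at 4.25 [0.5066 0.2821 0.073 ] grip 0.043 F [ 0.1 -0.7 -0.6]
shift now-frame [-0.01   0.008  0.128] shift target-frame [-0.009  0.008  0.128] turn [-0.0013 -0.0023 -0.0003] J [0.39 0.51 1.72 0.   0.91 2.09]
```

Request:
carry_out:
  rows:
    - [[-0.009, 0.008, 0.05], [0, 0, 0], 130]
    - [[0, 0, 0.04], [0, 0, 0], 130]
    - [[0, 0, 0.03], [0, 0, 0], 130]
    - [[0, 0, 0], [0, 0, 0], 130]
    - [[0, 0, 0], [0, 0, 0], 130]
    - [[0, 0, 0], [0, 0, 0], 130]

```text
time: 5.0
eef_pos: [0.5011, 0.2793, 0.0232]
ee_rot: [-3.135, 0.197, -0.001]
wrist_force: [0.4, -0.8, 0.2]
grip_width: 0.0428
```

```bash
python3 go.py .5025 .2793 .022 -7.2
```

```text
at 5.0 [0.5011 0.2793 0.0232] grip 0.0428 F [ 0.4 -0.8  0.2]
shift now-frame [ 0.004 -0.001  0.003] shift target-frame [ 0.004 -0.001  0.003] turn [-0.0004 -0.0005 -0.    ] J [0.39 0.58 1.76 0.   0.8  2.08]
```

Request:
carry_out:
  rows:
    - [[0.003, 0, 0.002], [0, 0, 0], 255]
    - [[0, 0, 0], [0, 0, 0], 255]
    - [[0, 0, 0], [0, 0, 0], 255]
    - [[0, 0, 0], [0, 0, 0], 255]
    - [[0, 0, -0.01], [0, 0, 0], 255]
    - [[0, 0, -0.015], [0, 0, 0], 255]
    - [[0, 0, -0.02], [0, 0, 0], 255]
    - [[0, 0, -0.04], [0, 0, 0], 255]
    - [[0, 0, -0.08], [0, 0, 0], 255]
    - [[0, 0, -0.1], [0, 0, 0], 255]
    - [[0, 0, 0], [0, 0, 0], 255]
  newtons: 45

```text
time: 6.38
eef_pos: [0.5047, 0.2802, 0.1324]
ee_rot: [-3.131, 0.197, -0.012]
wrist_force: [0.2, 1.2, -0.6]
grip_width: 0.013
```

```bash
python3 snap.py rod2;python3 go.py .4318 -.3614 .022 -2
```

```text
6.375 [0.5047 0.2802 0.1324] [-3.1315  0.197  -0.0118] [0.39 0.43 1.68 0.   1.03 2.08]
[[343.7, 0.0, 252.0], [0.0, 343.7, 194.8], [0.0, 0.0, 1.0]] [[-0.126, -0.949, -0.29, 0.586], [-0.992, 0.119, 0.041, 0.271], [-0.004, 0.293, -0.956, 0.287], [0.0, 0.0, 0.0, 1.0]]
at 6.425 [0.5033 0.2796 0.1305] grip 0.0131 F [-0.4 -0.5 -0.3]
shift now-frame [0.022 1.613 0.267] shift target-frame [-0.123  1.608  0.271] turn [-0.0016 -0.0028 -0.0578] J [0.39 0.43 1.68 0.   1.03 2.08]
```

View pics/rod2.png

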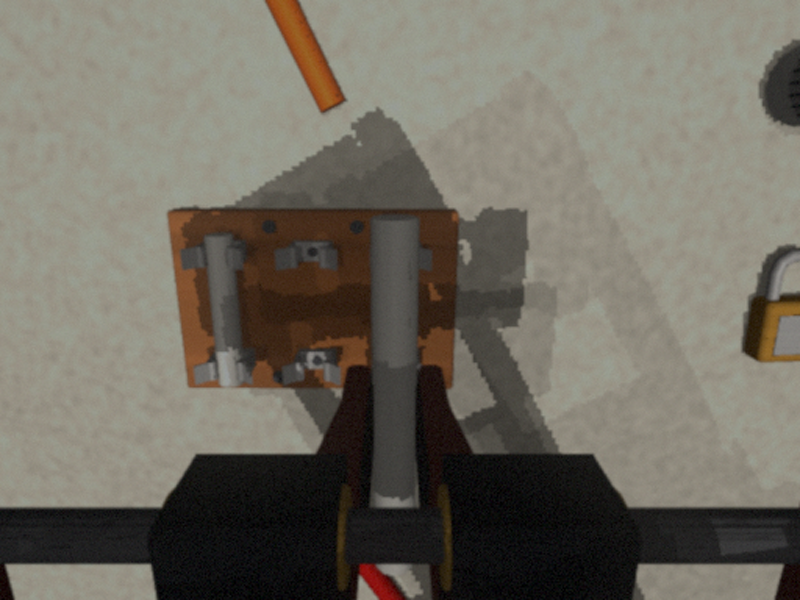

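Request:
carry_out:
  rows:
    - [[0, 0, 0], [0, 0, -0.058], 255]
    - [[-0.01, 0.14, 0], [0, 0, 0], 255]
    - [[-0.01, 0.14, 0], [0, 0, 0], 255]
    - [[-0.01, 0.14, 0], [0, 0, 0], 255]
    - [[-0.01, 0.14, 0], [0, 0, 0], 255]
    - [[-0.01, 0.14, 0], [0, 0, 0], 255]
    - [[-0.01, 0.14, 0], [0, 0, 0], 255]
    - [[-0.01, 0.14, 0], [0, 0, 0], 255]
    - [[-0.01, 0.14, 0], [0, 0, 0], 255]
    - [[-0.01, 0.14, 0], [0, 0, 0], 255]
    - [[-0.01, 0.14, 0], [0, 0, 0], 255]
    - [[-0.01, 0.14, 0], [0, 0, 0], 255]

```text
time: 7.92
eef_pos: [0.4355, -0.3365, 0.127]
ee_rot: [-3.14, 0.055, 0.002]
wrist_force: [0.8, 0.7, -0.9]
grip_width: 0.0128
```

Request:
carry_out:
  rows:
    - [[0, 0.07, 0.08], [0, 0, 0], 255]
    - [[0, 0, 0], [0, 0, 0], 255]
    - [[0, 0, 0], [0, 0, 0], 255]
    - [[0, 0, 0], [0, 0, 0], 255]

```text
time: 8.43
eef_pos: [0.4358, -0.3621, 0.0964]
ee_rot: [-3.141, 0.053, -0.0]
wrist_force: [0.5, -0.9, -0.1]
grip_width: 0.0132
```

```bash
python3 snap.py rod3;python3 go.py .4318 -.3614 .022 -2; python3 - <<'E'
from h import *
c=np.load("rod3.npz");p=pts(c);z=.0
q=p[100:290,170:345].reshape(-1,3)
# held rod front part: high points in the image centre
q=q[(q[:,2]>.085)&(q[:,2]<.125)&(q[:,0]>.44)]
print(len(q),q.min(0).round(4),q.max(0).round(4))
for a,b in((.45,.46),(.46,.47),(.47,.48),(.48,.49)):
    w=q[(q[:,0]>a)&(q[:,0]<b)]
    if len(w): print(a,w[:,1].min().round(4),w[:,1].max().round(4),w[:,2].max().round(4))
E
```

```text
8.425 [ 0.4358 -0.3621  0.0964] [-3.141e+00  5.260e-02 -3.000e-04] [-0.82  0.47  1.72  0.    0.95  0.79]
[[343.7, 0.0, 252.0], [0.0, 343.7, 194.8], [0.0, 0.0, 1.0]] [[-0.034, -0.954, -0.299, 0.518], [-0.999, 0.033, 0.01, -0.363], [-0.0, 0.299, -0.954, 0.25], [0.0, 0.0, 0.0, 1.0]]
at 8.475 [ 0.4359 -0.3622  0.0965] grip 0.0127 F [ 0.6 -0.1 -0.9]
shift now-frame [-0.01  -0.002  0.186] shift target-frame [-0.01  -0.002  0.186] turn [ 0.0001 -0.0003  0.001 ] J [-0.82  0.47  1.72  0.    0.95  0.79]
5211 [ 0.44   -0.3781  0.087 ] [ 0.4973 -0.344   0.125 ]
0.45 -0.3684 -0.3542 0.1063
0.46 -0.3686 -0.3547 0.1067
0.47 -0.3688 -0.3552 0.1065
0.48 -0.3695 -0.3556 0.1065
```

Request:
carry_out:
  rows:
    - [[-0.014, 0.002, 0.06], [0, 0, 0], 255]
    - [[0, 0, 0.06], [0, 0, 0], 255]
    - [[0, 0, 0.03], [0, 0, 0], 255]
    - [[0, 0, 0.02], [0, 0, 0], 255]
    - [[0, 0, 0.015], [0, 0, 0], 255]
    - [[0, 0, 0], [0, 0, 0], 255]
    - [[0, 0, 0], [0, 0, 0], 255]

```text
time: 9.35
eef_pos: [0.4302, -0.3641, 0.0222]
ee_rot: [3.141, -0.054, 0.001]
wrist_force: [0.5, 0.5, -0.7]
grip_width: 0.0127
```

```bash
python3 go.py .430 -.363 .0185 -2
```

```text
at 9.35 [ 0.4302 -0.3641  0.0222] grip 0.0127 F [ 0.5  0.5 -0.7]
shift now-frame [-0.001 -0.003  0.009] shift target-frame [-0.001 -0.003  0.009] turn [ 0.0003 -0.0003  0.0002] J [-0.82  0.57  1.78  0.    0.79  0.78]
```

Request:
carry_out:
  rows:
    - [[0, -0.003, 0.005], [0, 0, 0], 255]
    - [[0, 0, 0.004], [0, 0, 0], 255]
    - [[0, 0, 0], [0, 0, 0], 255]

```text
time: 9.72
eef_pos: [0.4301, -0.3625, 0.0191]
ee_rot: [3.141, -0.054, 0.001]
wrist_force: [-0.9, 3.4, 8.7]
grip_width: 0.0129
```

```bash
python3 go.py .430 -.363 .0185 -2
```

```text
at 9.725 [ 0.4301 -0.3625  0.0191] grip 0.0129 F [-0.9  3.4  8.7]
shift now-frame [-0.     0.001  0.002] shift target-frame [-0.     0.001  0.002] turn [ 0.     -0.0003  0.0002] J [-0.82  0.58  1.78  0.    0.78  0.78]
```

Request:
carry_out:
  rows:
    - [[0, 0, 0], [0, 0, 0], 130]
    - [[0, 0, 0], [0, 0, 0], 130]
    - [[0, 0, 0], [0, 0, 0], 130]
    - [[0, 0, -0.02], [0, 0, 0], 130]
    - [[0, 0, -0.08], [0, 0, 0], 130]
    - [[0, 0, -0.13], [0, 0, 0], 100]
    - [[0, -0.1, -0.13], [0, 0, 0], 100]
    - [[0, -0.1, -0.13], [0, 0, 0], 100]
    - [[0, 0, 0], [0, 0, 0], 100]

```text
time: 10.85
eef_pos: [0.4344, -0.286, 0.2136]
ee_rot: [3.137, -0.051, 0.009]
wrist_force: [0.6, -0.7, 0.2]
grip_width: 0.0534
```

```bash
python3 snap.py rod4; python3 - <<'E'
from h import *
c=np.load("rod4.npz");p=pts(c)
print(*blob(p,(.36,.51,-.41,-.312),.0225,.05)[:1],sep="\n")
E
python3 go.py .5863 -.0745 .1 14.3
```

```text
10.85 [ 0.4344 -0.286   0.2136] [ 3.1369 -0.0508  0.0092] [-0.72  0.26  1.71  0.    1.17  0.89]
[[343.7, 0.0, 252.0], [0.0, 343.7, 194.8], [0.0, 0.0, 1.0]] [[-0.033, -0.955, -0.294, 0.516], [-0.999, 0.033, 0.006, -0.286], [0.004, 0.294, -0.956, 0.368], [0.0, 0.0, 0.0, 1.0]]
(1449, 431.6, -361.0, 119.9, 13.6, -1.8, np.float64(26.6))
at 10.9 [ 0.4335 -0.2865  0.2115] grip 0.0537 F [ 0.  -0.3 -0.6]
shift now-frame [ 0.363 -0.543  0.278] shift target-frame [ 0.501 -0.419  0.279] turn [ 0.0022 -0.0019 -0.1798] J [-0.72  0.26  1.71 -0.    1.17  0.89]
```

View pics/rod4.png

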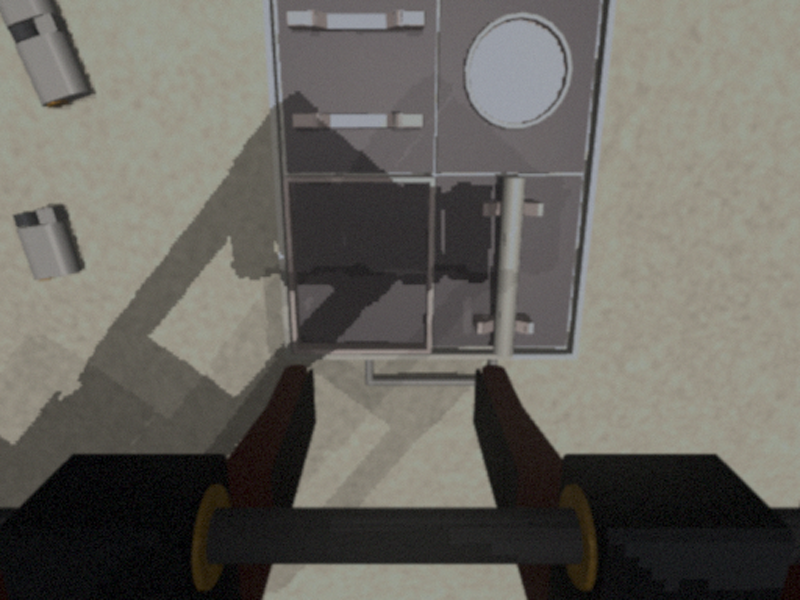

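The rod is seated in both notches (505,265). Its measured centre is (431.6,-361.0) mm against the rest's (431.8,-361.4), with matching yaw. Next is the cylinder.

Request:
carry_out:
  rows:
    - [[0.06, -0.09, 0], [0, 0, 0], 100]
    - [[0.06, -0.09, 0], [0, 0, 0], 100]
    - [[0.06, -0.09, 0], [0, 0, 0], 100]
    - [[0.06, -0.09, 0], [0, 0, 0], 100]
    - [[0.06, -0.09, 0.02], [0, 0, 0], 100]
    - [[0.06, -0.09, 0.04], [0, 0, 0], 100]
    - [[0, 0, 0.1], [0, 0, -0.09], 100]
    - [[0, 0, 0.1], [0, 0, -0.09], 100]
    - [[0, 0, 0.05], [0, 0, 0], 100]
    - [[0, 0, 0], [0, 0, 0], 100]
    - [[0, 0, 0], [0, 0, 0], 100]

```text
time: 12.28
eef_pos: [0.5842, -0.0762, 0.0852]
ee_rot: [-3.117, -0.388, 0.0]
wrist_force: [-0.3, -0.3, 0.8]
grip_width: 0.0532
```

```bash
python3 go.py .5862 -.0748 .0105 14.4
```

```text
at 12.275 [ 0.5842 -0.0762  0.0852] grip 0.0532 F [-0.3 -0.3  0.8]
shift now-frame [ 0.006 -0.002  0.187] shift target-frame [ 0.006 -0.002  0.187] turn [-0.0001  0.0002 -0.0025] J [-0.25  0.51  1.68 -0.    0.95  1.08]
```

Request:
carry_out:
  rows:
    - [[0.006, -0.002, 0.07], [0, 0, -0.002], 100]
    - [[0, 0, 0.06], [0, 0, 0], 100]
    - [[0, 0, 0.035], [0, 0, 0], 100]
    - [[0, 0, 0.015], [0, 0, 0], 100]
    - [[0, 0, 0], [0, 0, 0], 100]
    - [[0, 0, 0], [0, 0, 0], 100]
    - [[0, 0, 0], [0, 0, 0], 100]

```text
time: 13.15
eef_pos: [0.5866, -0.0743, 0.014]
ee_rot: [3.117, 0.394, 0.002]
wrist_force: [0.4, 1.4, 0.4]
grip_width: 0.0536
```

```bash
python3 go.py .5862 -.0748 .0105 14.4
```

```text
at 13.15 [ 0.5866 -0.0743  0.014 ] grip 0.0536 F [0.4 1.4 0.4]
shift now-frame [-0.001  0.001  0.009] shift target-frame [-0.001  0.001  0.009] turn [ 0.0003 -0.0007 -0.    ] J [-0.24  0.61  1.72  0.    0.81  1.08]
```

Request:
carry_out:
  rows:
    - [[0, 0, 0.009], [0, 0, 0], 100]
    - [[0, 0, 0], [0, 0, 0], 255]
    - [[0, 0, 0], [0, 0, 0], 255]
    - [[0, 0, 0], [0, 0, 0], 255]
    - [[0, 0, 0], [0, 0, 0], 255]
    - [[0, 0, -0.02], [0, 0, 0], 255]
    - [[0, 0, -0.06], [0, 0, 0], 255]
    - [[0, 0, -0.1], [0, 0, 0], 255]
    - [[0, 0, -0.1], [0, 0, 0], 255]
    - [[0, 0, 0], [0, 0, 0.09], 255]
    - [[0, 0, 0], [0, 0, 0.09], 255]
    - [[0, 0, 0], [0, 0, 0], 255]
  newtons: 40

```text
time: 14.65
eef_pos: [0.5857, -0.074, 0.122]
ee_rot: [-3.141, 0.047, 0.001]
wrist_force: [-0.5, 0.1, -3.0]
grip_width: 0.0298
```

```bash
python3 go.py .5566 -.2672 .1 -2
```

```text
at 14.65 [ 0.5857 -0.074   0.122 ] grip 0.0298 F [-0.5  0.1 -3. ]
shift now-frame [-0.058  0.485  0.055] shift target-frame [-0.056  0.485  0.055] turn [-0.0002  0.0003  0.003 ] J [-0.24  0.46  1.65  0.    1.03  1.36]
```

Request:
carry_out:
  rows:
    - [[-0.014, 0.12, 0], [0, 0, 0.003], 255]
    - [[-0.014, 0.12, 0], [0, 0, 0], 255]
    - [[-0.014, 0.12, 0], [0, 0, 0], 255]
    - [[-0.014, 0.125, 0.03], [0, 0, 0], 255]
    - [[0, 0, 0.025], [0, 0, 0], 255]
    - [[0, 0, 0], [0, 0, 0], 255]
    - [[0, 0, 0], [0, 0, 0], 255]

```text
time: 15.52
eef_pos: [0.5569, -0.2659, 0.0997]
ee_rot: [-3.14, 0.053, 0.001]
wrist_force: [0.4, 0.5, -2.4]
grip_width: 0.0301
```

```bash
python3 snap.py cyl1;python3 go.py .5566 -.2672 .02 -2; python3 - <<'E'
from h import *
c=np.load("cyl1.npz");p=pts(c)
q=p[60:290,150:365].reshape(-1,3)
q=q[(q[:,2]>.092)&(q[:,2]<.125)&(q[:,0]>.57)]
print(len(q),q.min(0).round(4),q.max(0).round(4))
for a in np.arange(.575,.61,.01):
    w=q[(q[:,0]>a)&(q[:,0]<a+.01)]
    if len(w): print(a,w[:,1].min().round(4),w[:,1].max().round(4),w[:,2].max().round(4))
E
```

```text
15.525 [ 0.5569 -0.2659  0.0997] [-3.1403e+00  5.3500e-02  9.0000e-04] [-0.56  0.52  1.6   0.    1.02  1.05]
[[343.7, 0.0, 252.0], [0.0, 343.7, 194.8], [0.0, 0.0, 1.0]] [[-0.035, -0.953, -0.3, 0.64], [-0.999, 0.033, 0.011, -0.267], [-0.001, 0.3, -0.954, 0.253], [0.0, 0.0, 0.0, 1.0]]
at 15.575 [ 0.5572 -0.266   0.1   ] grip 0.0301 F [ 1.1 -0.1 -3. ]
shift now-frame [-0.001  0.003  0.2  ] shift target-frame [-0.001  0.003  0.2  ] turn [-0.0003  0.      0.0006] J [-0.56  0.52  1.6   0.    1.02  1.05]
3965 [ 0.57   -0.2813  0.0921] [ 0.5982 -0.2496  0.1085]
0.575 -0.2805 -0.2501 0.1084
0.585 -0.281 -0.2502 0.1085
0.595 -0.2813 -0.2506 0.1083
```

View pics/cyl1.png

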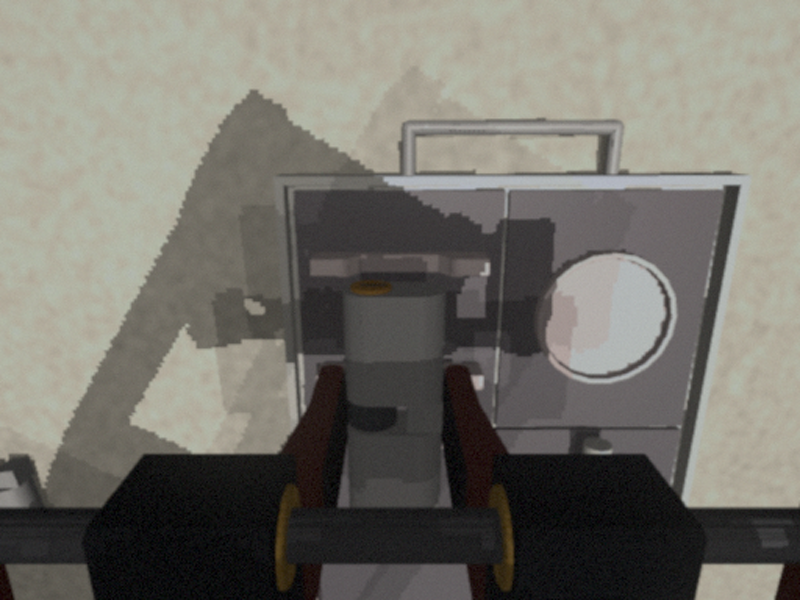

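The cylinder is held straight and level, front end at (395,285). It needs 2.6 mm toward -y, then down.

Request:
carry_out:
  rows:
    - [[-0.0035, 0.0065, 0.05], [0, 0, 0], 255]
    - [[0, 0, 0.05], [0, 0, 0], 255]
    - [[0, 0, 0.04], [0, 0, 0], 255]
    - [[0, 0, 0.03], [0, 0, 0], 255]
    - [[0, 0, 0.01], [0, 0, 0], 255]
    - [[0, 0, 0], [0, 0, 0], 255]
    - [[0, 0, 0], [0, 0, 0], 255]

```text
time: 16.45
eef_pos: [0.5559, -0.2702, 0.0283]
ee_rot: [3.141, -0.057, 0.001]
wrist_force: [-0.7, 0.2, -2.5]
grip_width: 0.0299
```

```bash
python3 go.py .5558 -.2686 .0225 -2
```

```text
at 16.45 [ 0.5559 -0.2702  0.0283] grip 0.0299 F [-0.7  0.2 -2.5]
shift now-frame [-0.    -0.004  0.014] shift target-frame [-0.    -0.004  0.014] turn [ 0.0003 -0.0006 -0.0008] J [-0.56  0.62  1.65  0.    0.87  1.04]
```

Request:
carry_out:
  rows:
    - [[0, -0.004, 0.006], [0, 0, 0], 255]
    - [[0, 0, 0.006], [0, 0, 0], 255]
    - [[0, 0, 0.003], [0, 0, 0], 255]
    - [[0, 0, 0], [0, 0, 0], 255]

```text
time: 16.95
eef_pos: [0.5556, -0.2682, 0.0232]
ee_rot: [3.141, -0.057, 0.001]
wrist_force: [-2.7, 2.4, 9.7]
grip_width: 0.0301
```

```bash
python3 go.py .5558 -.2686 .0225 -2
```

```text
at 16.95 [ 0.5556 -0.2682  0.0232] grip 0.0301 F [-2.7  2.4  9.7]
shift now-frame [0.    0.001 0.002] shift target-frame [0.    0.001 0.002] turn [ 0.0001 -0.0003 -0.0008] J [-0.56  0.62  1.66  0.    0.86  1.05]
```

Request:
carry_out:
  rows:
    - [[0, 0, 0], [0, 0, 0], 120]
    - [[0, 0, 0], [0, 0, 0], 120]
    - [[0, 0, 0], [0, 0, 0], 120]
    - [[0, 0, -0.02], [0, 0, 0], 120]
    - [[0, 0, -0.08], [0, 0, 0], 120]
    - [[0, 0, -0.12], [0, 0, 0], 80]
    - [[-0.07, -0.1, -0.12], [0, 0, 0], 80]
    - [[-0.07, -0.1, -0.12], [0, 0, 0], 80]
    - [[-0.07, 0, 0], [0, 0, 0], 80]
    - [[0, 0, 0], [0, 0, 0], 80]

```text
time: 18.2
eef_pos: [0.4777, -0.1918, 0.1984]
ee_rot: [3.141, -0.057, 0.001]
wrist_force: [-0.4, -0.2, -0.1]
grip_width: 0.0603
```

```bash
python3 snap.py cyl2; python3 - <<'E'
from h import *
c=np.load("cyl2.npz");p=pts(c)
print("cyl",*blob(p,(.49,.62,-.32,-.2),.024,.06)[:2])
print("rod",*blob(p,(.36,.51,-.41,-.312),.0225,.05)[:1])
c=np.load("mid1.npz");p=pts(c)
h=cv2.cvtColor(c["image"],cv2.COLOR_RGB2HSV);m=cv2.inRange(h,(12,110,40),(32,255,255))>0
m&=(p[...,0]>.4)&(p[...,0]<.52)&(p[...,1]>.02)&(p[...,1]<.12)
for lo in(.003,.013):
    q=p[m&(p[...,2]>lo)];r=cv2.minAreaRect((q[:,:2]*1000).astype(np.float32));print("brass",len(q),r)
E
python3 go.py .461 .0675 .1 -4.7
```

```text
18.2 [ 0.4777 -0.1918  0.1984] [ 3.1408e+00 -5.6900e-02  6.0000e-04] [-0.52  0.27  1.73 -0.    1.14  1.09]
[[343.7, 0.0, 252.0], [0.0, 343.7, 194.8], [0.0, 0.0, 1.0]] [[-0.037, -0.953, -0.299, 0.56], [-0.999, 0.035, 0.011, -0.193], [0.0, 0.299, -0.954, 0.352], [0.0, 0.0, 0.0, 1.0]]
cyl (2868, 555.3, -267.0, 81.8, 30.5, -1.8, np.float64(29.6)) (145, 555.3, -259.8, 14.4, 7.0, 88.0, np.float64(28.4))
rod (1471, 431.6, -360.6, 120.6, 13.8, -1.8, np.float64(26.5))
brass 762 ((466.590576171875, 64.958984375), (44.447566986083984, 45.34049606323242), 86.71903228759766)
brass 746 ((466.5307312011719, 64.88597869873047), (44.488121032714844, 45.18976593017578), 87.06707000732422)
at 18.25 [ 0.4789 -0.1924  0.198 ] grip 0.0604 F [-0.9  0.   0.5]
shift now-frame [-0.069 -0.648  0.245] shift target-frame [-0.098 -0.644  0.245] turn [ 0.0002 -0.0007  0.0289] J [-0.52  0.27  1.73  0.    1.14  1.09]
```

View pics/cyl2.png

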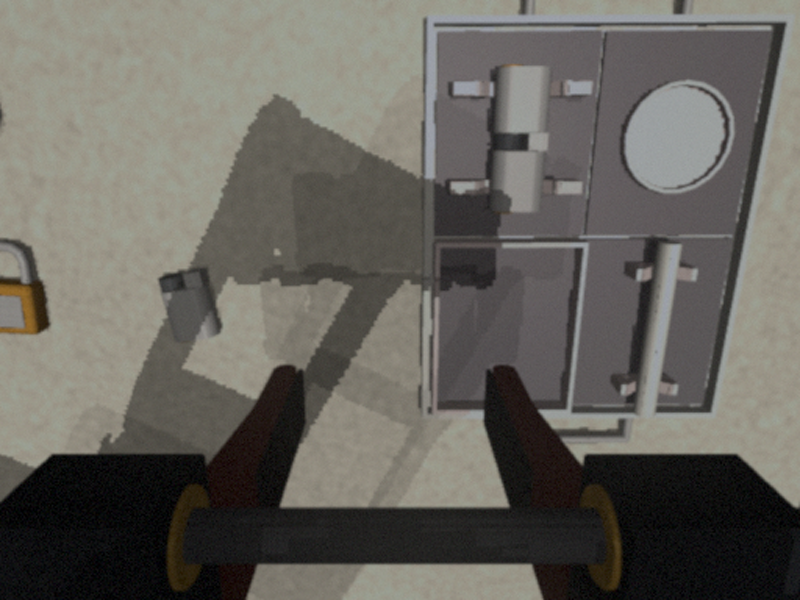

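The cylinder lies across both ribs (520,140) and the rod still lies in its notches (658,325). The padlock is next.

Request:
carry_out:
  rows:
    - [[-0.0115, -0.108, 0], [0, 0, 0], 80]
    - [[-0.0115, -0.108, 0], [0, 0, 0], 80]
    - [[-0.0115, -0.108, 0], [0, 0, 0], 80]
    - [[-0.0115, -0.108, 0], [0, 0, 0], 80]
    - [[-0.0115, -0.108, 0.03], [0, 0, 0], 80]
    - [[-0.0115, -0.108, 0.06], [0, 0, 0], 80]
    - [[0, 0, 0.1], [0, 0, 0.029], 80]
    - [[0, 0, 0.1], [0, 0, 0], 80]
    - [[0, 0, 0], [0, 0, 0], 80]
    - [[0, 0, 0], [0, 0, 0], 80]

```text
time: 19.5
eef_pos: [0.4621, 0.0675, 0.0819]
ee_rot: [-3.139, 0.129, -0.001]
wrist_force: [-0.2, 0.2, -0.5]
grip_width: 0.0602
```

```bash
python3 - <<'E'
from h import *
c=np.load("rod1.npz");p=pts(c);print(blob(p,(.42,.53,0,.14),.006,.05)[:1])
E
python3 go.py .461 .0675 .012 -4.9
```

```text
[(2037, 474.1, 67.7, 62.0, 40.6, -5.2, np.float64(15.1))]
at 19.5 [0.4621 0.0675 0.0819] grip 0.0602 F [-0.2  0.2 -0.5]
shift now-frame [-0.003  0.     0.175] shift target-frame [-0.003  0.     0.175] turn [-0.0001 -0.0003  0.0022] J [-0.    0.38  1.95  0.    0.81  1.65]
```

Request:
carry_out:
  rows:
    - [[-0.003, -0.002, 0.06], [0, 0, 0.003], 80]
    - [[0, 0, 0.06], [0, 0, 0], 80]
    - [[0, 0, 0.035], [0, 0, 0], 80]
    - [[0, 0, 0.015], [0, 0, 0], 80]
    - [[0, 0, 0], [0, 0, 0], 80]
    - [[0, 0, 0], [0, 0, 0], 80]

```text
time: 20.25
eef_pos: [0.4603, 0.0685, 0.014]
ee_rot: [-3.139, 0.136, -0.002]
wrist_force: [0.5, 0.6, 0.8]
grip_width: 0.0605
```

```bash
python3 go.py .461 .068 .011 -5
```

```text
at 20.25 [0.4603 0.0685 0.014 ] grip 0.0605 F [0.5 0.6 0.8]
shift now-frame [0.002 0.001 0.008] shift target-frame [0.002 0.001 0.008] turn [-0.0001 -0.0007  0.0005] J [-0.    0.5   2.01  0.    0.63  1.66]
```

Request:
carry_out:
  rows:
    - [[0, 0, 0.006], [0, 0, 0], 80]
    - [[0, 0, 0], [0, 0, 0], 255]
    - [[0, 0, 0], [0, 0, 0], 255]
    - [[0, 0, 0], [0, 0, 0], 255]
    - [[0, 0, 0], [0, 0, 0], 255]
    - [[0, 0, -0.02], [0, 0, 0], 255]
    - [[0, 0, -0.06], [0, 0, 0], 255]
    - [[0, 0, -0.1], [0, 0, 0], 255]
    - [[0, 0, -0.1], [0, 0, -0.034], 255]
    - [[0, 0, 0], [0, 0, 0], 255]
    - [[0, 0, 0], [0, 0, 0], 255]
  newtons: 40

```text
time: 21.62
eef_pos: [0.459, 0.0685, 0.1225]
ee_rot: [-3.141, 0.053, 0.001]
wrist_force: [0.1, -0.4, -2.0]
grip_width: 0.0396
```

```bash
python3 go.py .421 -.263 .1 -2
```

```text
at 21.625 [0.459  0.0685 0.1225] grip 0.0396 F [ 0.1 -0.4 -2. ]
shift now-frame [-0.067  0.832  0.056] shift target-frame [-0.066  0.832  0.056] turn [-0.0001  0.0005  0.0007] J [-0.    0.31  1.92  0.    0.92  1.6 ]
```

Request:
carry_out:
  rows:
    - [[-0.0085, 0.104, 0], [0, 0, 0], 255]
    - [[-0.0085, 0.104, 0], [0, 0, 0], 255]
    - [[-0.0085, 0.104, 0], [0, 0, 0], 255]
    - [[-0.0085, 0.104, 0], [0, 0, 0], 255]
    - [[-0.0085, 0.104, 0], [0, 0, 0], 255]
    - [[-0.0085, 0.104, 0], [0, 0, 0], 255]
    - [[-0.0085, 0.104, 0], [0, 0, 0], 255]
    - [[-0.0075, 0.104, 0.03], [0, 0, 0], 255]
    - [[0, 0, 0.026], [0, 0, 0], 255]
    - [[0, 0, 0], [0, 0, 0], 255]
    - [[0, 0, 0], [0, 0, 0], 255]

```text
time: 23.0
eef_pos: [0.4214, -0.2617, 0.0999]
ee_rot: [-3.139, 0.051, 0.003]
wrist_force: [0.3, -0.9, -2.6]
grip_width: 0.0395
```

```bash
python3 snap.py pad1;python3 go.py .421 -.263 .018 -2; python3 - <<'E'
from h import *
c=np.load("pad1.npz");p=pts(c)
q=p[60:290,150:365].reshape(-1,3)
q=q[(q[:,2]>.085)&(q[:,2]<.125)&(q[:,0]>.42)]
print(len(q),q.min(0).round(4),q.max(0).round(4))
for a in np.arange(.425,.475,.01):
    w=q[(q[:,0]>a)&(q[:,0]<a+.01)]
    if len(w): print(a.round(3),w[:,1].min().round(4),w[:,1].max().round(4),np.percentile(w[:,2],90).round(4))
E
```

```text
23.0 [ 0.4214 -0.2617  0.0999] [-3.1394e+00  5.0700e-02  2.6000e-03] [-0.7   0.38  1.87  0.    0.89  0.91]
[[343.7, 0.0, 252.0], [0.0, 343.7, 194.8], [0.0, 0.0, 1.0]] [[-0.033, -0.953, -0.301, 0.504], [-0.999, 0.031, 0.011, -0.263], [-0.002, 0.301, -0.954, 0.254], [0.0, 0.0, 0.0, 1.0]]
at 23.05 [ 0.4217 -0.2619  0.1003] grip 0.0393 F [ 0.2 -0.1 -1.7]
shift now-frame [-0.002  0.003  0.206] shift target-frame [-0.002  0.003  0.206] turn [-0.0007  0.0006  0.0019] J [-0.7   0.38  1.87  0.    0.89  0.91]
7156 [ 0.42   -0.2904  0.0903] [ 0.4668 -0.2313  0.125 ]
0.425 -0.2904 -0.2313 0.12
0.435 -0.2807 -0.2409 0.1047
0.445 -0.278 -0.2445 0.1001
0.455 -0.2774 -0.245 0.1002
0.465 -0.2709 -0.2518 0.0994
```

View pics/pad1.png

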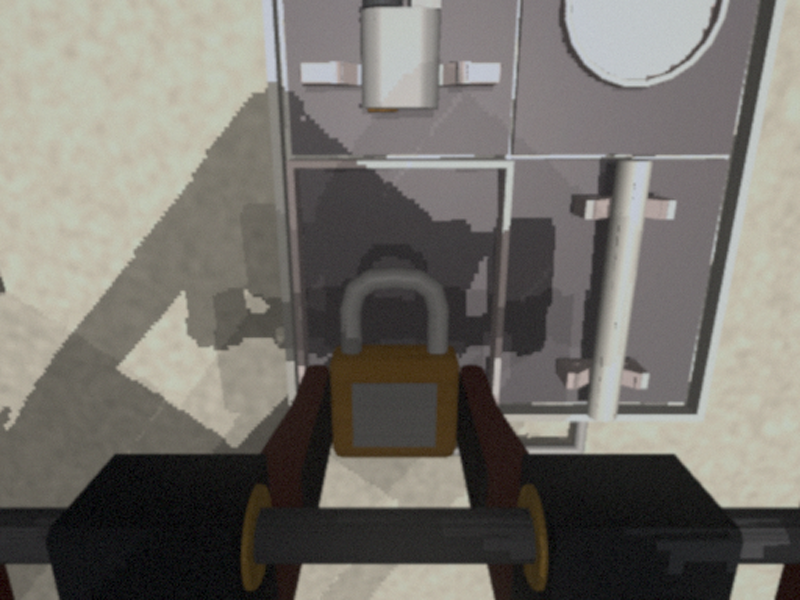

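The padlock is held flat, body at (395,400), centred over the bin. Lowering.

Request:
carry_out:
  rows:
    - [[-0.002, 0.003, 0.06], [0, 0, 0], 255]
    - [[0, 0, 0.06], [0, 0, 0], 255]
    - [[0, 0, 0.04], [0, 0, 0], 255]
    - [[0, 0, 0.025], [0, 0, 0], 255]
    - [[0, 0, 0.01], [0, 0, 0], 255]
    - [[0, 0, 0], [0, 0, 0], 255]
    - [[0, 0, 0], [0, 0, 0], 255]

```text
time: 23.92
eef_pos: [0.4215, -0.2647, 0.0231]
ee_rot: [3.141, -0.052, 0.001]
wrist_force: [-0.0, -0.0, -2.1]
grip_width: 0.0397
```

```bash
python3 go.py .421 -.263 .0186 -2
```

```text
at 23.925 [ 0.4215 -0.2647  0.0231] grip 0.0397 F [-0.  -0.  -2.1]
shift now-frame [-0.001 -0.004  0.011] shift target-frame [-0.001 -0.004  0.011] turn [ 0.0003 -0.0005  0.0012] J [-0.7   0.51  1.93  0.    0.7   0.9 ]
```

Request:
carry_out:
  rows:
    - [[0, -0.002, 0.007], [0, 0, 0], 255]
    - [[0, 0, 0.005], [0, 0, 0], 255]
    - [[0, 0, 0], [0, 0, 0], 255]

```text
time: 24.3
eef_pos: [0.4212, -0.2636, 0.0181]
ee_rot: [3.141, -0.052, 0.0]
wrist_force: [-0.6, 0.8, 3.7]
grip_width: 0.0396
```

Request:
carry_out:
  rows:
    - [[0, 0, 0], [0, 0, 0], 112]
    - [[0, 0, 0], [0, 0, 0], 112]
    - [[0, 0, 0], [0, 0, 0], 112]
    - [[0, 0, -0.02], [0, 0, 0], 112]
    - [[0, 0, -0.08], [0, 0, 0], 112]
    - [[0, 0, -0.12], [0, 0, 0], 70]
    - [[0, -0.1, -0.12], [0, 0, 0], 70]
    - [[0, -0.1, -0.12], [0, 0, 0], 70]
    - [[0, 0, 0], [0, 0, 0], 70]

```text
time: 25.42
eef_pos: [0.4255, -0.1828, 0.2056]
ee_rot: [3.138, -0.048, 0.01]
wrist_force: [-0.2, -0.3, 0.0]
grip_width: 0.0642
```

```bash
python3 snap.py pad2; python3 - <<'E'
from h import *
c=np.load("pad2.npz");p=pts(c)
print("pad",*blob(p,(.378,.49,-.305,-.222),.0145,.06)[:2])
E
python3 go.py .5866 .0664 .1 0
```

```text
25.425 [ 0.4255 -0.1828  0.2056] [ 3.1381 -0.0476  0.0099] [-0.56  0.19  1.83  0.    1.12  1.05]
[[343.7, 0.0, 252.0], [0.0, 343.7, 194.8], [0.0, 0.0, 1.0]] [[-0.031, -0.955, -0.294, 0.507], [-1.0, 0.031, 0.006, -0.183], [0.003, 0.294, -0.956, 0.36], [0.0, 0.0, 0.0, 1.0]]
pad (1793, 436.0, -263.1, 60.7, 40.4, -2.2, np.float64(22.1)) (36, 378.6, -231.6, 18.0, 1.1, -89.6, np.float64(18.1))
at 25.475 [ 0.4247 -0.1835  0.2037] grip 0.064 F [-0.  -0.9 -0.4]
shift now-frame [ 0.384 -0.637  0.259] shift target-frame [ 0.405 -0.625  0.259] turn [ 0.0015 -0.0024 -0.0197] J [-0.56  0.19  1.83 -0.    1.12  1.04]
```

View pics/pad2.png

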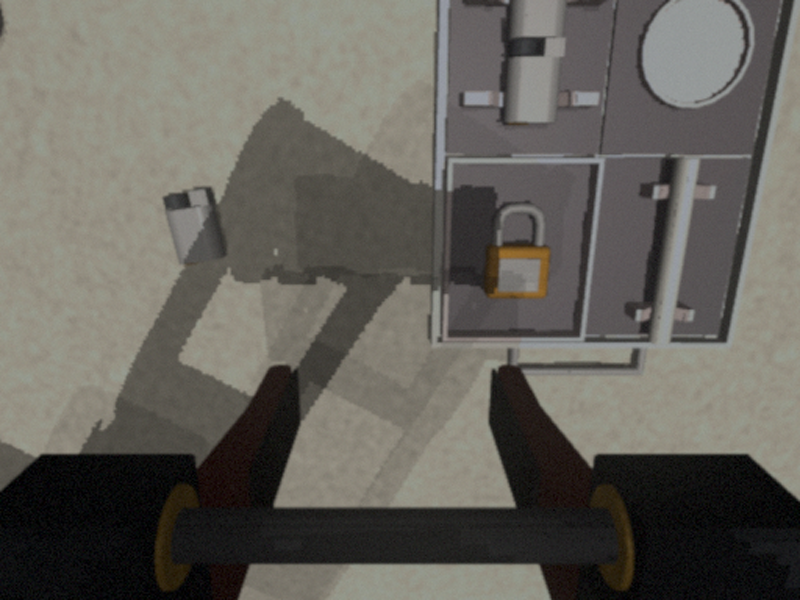

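The padlock lies flat inside the bin (518,250). The pin pot is next.

Request:
carry_out:
  rows:
    - [[0.055, -0.091, 0], [0, 0, 0], 60]
    - [[0.055, -0.091, 0], [0, 0, 0], 60]
    - [[0.055, -0.091, 0], [0, 0, 0], 60]
    - [[0.055, -0.091, 0], [0, 0, 0], 60]
    - [[0.055, -0.091, 0], [0, 0, 0], 60]
    - [[0.055, -0.091, 0.05], [0, 0, 0], 60]
    - [[0.055, -0.091, 0.05], [0, 0, 0], 60]
    - [[0, 0, 0.1], [0, 0, 0], 60]
    - [[0, 0, 0.08], [0, 0, 0], 60]
    - [[0, 0, 0], [0, 0, 0], 60]
    - [[0, 0, 0], [0, 0, 0], 60]

```text
time: 26.85
eef_pos: [0.5864, 0.0652, 0.0898]
ee_rot: [3.141, -0.053, -0.001]
wrist_force: [-0.5, 0.5, -0.2]
grip_width: 0.0672
```

```bash
python3 go.py .5866 .0664 .017 -2
```

```text
at 26.85 [0.5864 0.0652 0.0898] grip 0.0672 F [-0.5  0.5 -0.2]
shift now-frame [ 0.    -0.003  0.182] shift target-frame [ 0.    -0.003  0.182] turn [0.     0.0002 0.0007] J [-0.01  0.5   1.68 -0.    0.96  1.6 ]
```

Request:
carry_out:
  rows:
    - [[0, -0.003, 0.06], [0, 0, 0], 60]
    - [[0, 0, 0.06], [0, 0, 0], 60]
    - [[0, 0, 0.04], [0, 0, 0], 60]
    - [[0, 0, 0.02], [0, 0, 0], 60]
    - [[0, 0, 0], [0, 0, 0], 60]
    - [[0, 0, 0], [0, 0, 0], 255]
    - [[0, 0, 0], [0, 0, 0], 255]
    - [[0, 0, 0], [0, 0, 0], 255]
    - [[0, 0, 0], [0, 0, 0], 255]
    - [[0, 0, 0], [0, 0, 0], 255]
    - [[0, 0, 0], [0, 0, 0], 255]
  newtons: 25

```text
time: 28.22
eef_pos: [0.5865, 0.0671, 0.0182]
ee_rot: [-3.141, 0.052, -0.001]
wrist_force: [-0.6, -0.8, 6.1]
grip_width: 0.038
```

Request:
carry_out:
  rows:
    - [[0, 0, -0.02], [0, 0, 0], 255]
    - [[0, 0, -0.06], [0, 0, 0], 255]
    - [[0, 0, -0.1], [0, 0, 0], 255]
    - [[0, 0, -0.1], [0, 0, 0], 255]
    - [[0, 0, 0], [0, 0, 0], 255]
    - [[0, 0, 0], [0, 0, 0], 255]

```text
time: 28.98
eef_pos: [0.5854, 0.0671, 0.1293]
ee_rot: [-3.141, 0.052, 0.002]
wrist_force: [0.2, -0.3, -0.1]
grip_width: 0.038
```

```bash
python3 go.py .554 -.3654 .1 -2
```

```text
at 28.975 [0.5854 0.0671 0.1293] grip 0.038 F [ 0.2 -0.3 -0.1]
shift now-frame [-0.043  1.083  0.073] shift target-frame [-0.041  1.083  0.073] turn [-0.0001  0.0006  0.0012] J [-0.    0.45  1.64  0.    1.05  1.6 ]
```

Request:
carry_out:
  rows:
    - [[-0.005, 0.12, 0], [0, 0, 0], 255]
    - [[-0.005, 0.12, 0], [0, 0, 0], 255]
    - [[-0.005, 0.12, 0], [0, 0, 0], 255]
    - [[-0.005, 0.12, 0], [0, 0, 0], 255]
    - [[-0.005, 0.12, 0], [0, 0, 0], 255]
    - [[-0.005, 0.12, 0], [0, 0, 0], 255]
    - [[-0.005, 0.12, 0], [0, 0, 0], 255]
    - [[-0.005, 0.12, 0], [0, 0, 0], 255]
    - [[0, 0.12, 0.04], [0, 0, 0], 255]
    - [[0, 0, 0.03], [0, 0, 0], 255]
    - [[0, 0, 0], [0, 0, 0], 255]
    - [[0, 0, 0], [0, 0, 0], 255]

```text
time: 30.48
eef_pos: [0.5556, -0.3624, 0.1011]
ee_rot: [-3.14, 0.05, 0.002]
wrist_force: [0.2, -0.1, 0.2]
grip_width: 0.0382
```

```bash
python3 snap.py pot1;python3 go.py .554 -.3654 .027 -2; python3 - <<'E'
from h import *
c=np.load("pot1.npz");p=pts(c)
q=p[150:300,180:335].reshape(-1,3)
q=q[(q[:,2]>.1)&(q[:,2]<.125)&(q[:,0]>.54)&(q[:,0]<.6)]
print(len(q),q.min(0).round(4),q.max(0).round(4),np.median(q,0).round(4))
for a in np.arange(.555,.58,.005):
    w=q[(q[:,0]>a)&(q[:,0]<a+.005)]
    if len(w): print(a.round(3),w[:,1].min().round(4),w[:,1].max().round(4),np.median(w[:,2]).round(4))
E
```

```text
30.475 [ 0.5556 -0.3624  0.1011] [-3.1397e+00  5.0100e-02  2.2000e-03] [-0.68  0.58  1.49  0.    1.08  0.92]
[[343.7, 0.0, 252.0], [0.0, 343.7, 194.8], [0.0, 0.0, 1.0]] [[-0.033, -0.953, -0.301, 0.639], [-0.999, 0.031, 0.011, -0.364], [-0.001, 0.301, -0.954, 0.255], [0.0, 0.0, 0.0, 1.0]]
at 30.525 [ 0.556  -0.3627  0.1017] grip 0.0382 F [ 0.5  0.9 -1. ]
shift now-frame [-0.005  0.007  0.187] shift target-frame [-0.005  0.007  0.187] turn [-0.0005  0.0003  0.002 ] J [-0.68  0.57  1.49  0.    1.08  0.92]
6556 [ 0.54   -0.3901  0.1   ] [ 0.5762 -0.3332  0.125 ] [ 0.5619 -0.3613  0.1105]
0.555 -0.3806 -0.3419 0.1106
0.56 -0.3829 -0.3404 0.1105
0.565 -0.3901 -0.3332 0.1107
0.57 -0.3746 -0.3474 0.1099
0.575 -0.3684 -0.3569 0.1069
```

View pics/pot1.png

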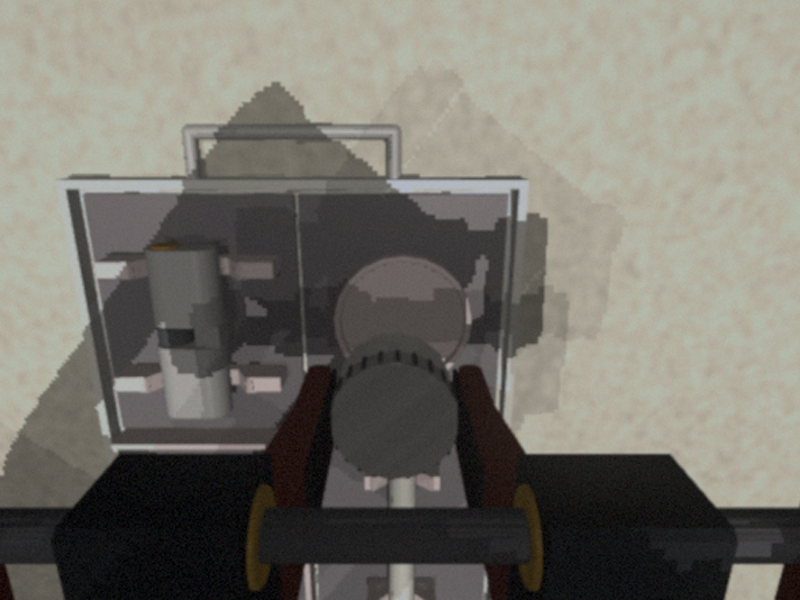

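The pot is held level with its lid up (395,410). Lowering into the dish.

Request:
carry_out:
  rows:
    - [[-0.005, 0.01, 0.05], [0, 0, 0], 255]
    - [[0, 0, 0.05], [0, 0, 0], 255]
    - [[0, 0, 0.04], [0, 0, 0], 255]
    - [[0, 0, 0.025], [0, 0, 0], 255]
    - [[0, 0, 0.01], [0, 0, 0], 255]
    - [[0, 0, 0], [0, 0, 0], 255]
    - [[0, 0, 0], [0, 0, 0], 255]

```text
time: 31.4
eef_pos: [0.5542, -0.3684, 0.0324]
ee_rot: [3.14, -0.052, 0.001]
wrist_force: [0.2, -1.0, -0.5]
grip_width: 0.0382
```

```bash
python3 go.py .554 -.3665 .0278 -2
```

```text
at 31.4 [ 0.5542 -0.3684  0.0324] grip 0.0382 F [ 0.2 -1.  -0.5]
shift now-frame [-0.001 -0.005  0.011] shift target-frame [-0.001 -0.005  0.011] turn [ 0.0004 -0.0006  0.0012] J [-0.69  0.66  1.53  0.    0.95  0.91]
```

Request:
carry_out:
  rows:
    - [[0, -0.005, 0.006], [0, 0, 0], 255]
    - [[0, 0, 0.006], [0, 0, 0], 255]
    - [[0, 0, 0], [0, 0, 0], 255]

```text
time: 31.78
eef_pos: [0.5539, -0.3659, 0.0272]
ee_rot: [-3.141, 0.052, -0.0]
wrist_force: [-0.4, 0.6, 2.0]
grip_width: 0.0381
```

```bash
python3 go.py .554 -.3665 .0278 -2
```

```text
at 31.775 [ 0.5539 -0.3659  0.0272] grip 0.0381 F [-0.4  0.6  2. ]
shift now-frame [ 0.     0.001 -0.002] shift target-frame [ 0.     0.001 -0.002] turn [-0.0001 -0.0001  0.0012] J [-0.69  0.66  1.54  0.    0.94  0.92]
```

Touching down (2 N). Releasing, then backing off to view the whole tray.

Request:
carry_out:
  rows:
    - [[0, 0, 0], [0, 0, 0], 112]
    - [[0, 0, 0], [0, 0, 0], 112]
    - [[0, 0, 0], [0, 0, 0], 112]
    - [[0, 0, -0.02], [0, 0, 0], 112]
    - [[0, 0, -0.08], [0, 0, 0], 112]
    - [[0, 0, -0.13], [0, 0, 0], 112]
    - [[-0.08, -0.05, -0.13], [0, 0, 0], 112]
    - [[-0.08, -0.05, -0.13], [0, 0, 0], 112]
    - [[-0.08, 0, -0.13], [0, 0, 0], 112]
    - [[0, 0, 0], [0, 0, 0], 112]
    - [[0, 0, 0], [0, 0, 0], 112]
    - [[0, 0, 0], [0, 0, 0], 112]

```text
time: 33.28
eef_pos: [0.4607, -0.3236, 0.2705]
ee_rot: [-3.139, 0.052, 0.003]
wrist_force: [-0.1, -1.0, -0.4]
grip_width: 0.0492
```

```bash
python3 snap.py fin1; python3 - <<'E'
from h import *
from station import camera
c=np.load("fin1.npz");p=pts(c)
for n,b,lo in[("cyl",(.49,.62,-.32,-.2),.025),("rod",(.36,.51,-.41,-.312),.0225),("pad",(.378,.49,-.305,-.222),.0145),("pot",(.5,.62,-.41,-.315),.03)]:print(n,*blob(p,b,lo,.06)[:1])
t=pts(camera("top"));print("half",blob(t,(.4,.52,-.12,0),.006,.05)[:1],"short",blob(t,(.4,.6,.33,.42),.027,.06)[:1])
E
```

```text
33.275 [ 0.4607 -0.3236  0.2705] [-3.1392e+00  5.1600e-02  3.1000e-03] [-0.74  0.27  1.54  0.    1.34  0.87]
[[343.7, 0.0, 252.0], [0.0, 343.7, 194.8], [0.0, 0.0, 1.0]] [[-0.034, -0.953, -0.301, 0.544], [-0.999, 0.031, 0.012, -0.325], [-0.002, 0.302, -0.953, 0.424], [0.0, 0.0, 0.0, 1.0]]
cyl (1959, 555.4, -267.5, 82.0, 30.3, -2.4, np.float64(29.6))
rod (1025, 432.2, -361.1, 119.7, 13.4, -1.8, np.float64(26.5))
pad (1187, 436.5, -263.3, 60.8, 40.3, -1.9, np.float64(22.0))
pot (1168, 554.4, -364.9, 39.8, 39.5, -12.7, np.float64(36.6))
half [(217, 454.4, -52.2, 46.0, 31.0, 8.1, np.float64(16.5))] short [(205, 510.2, 367.2, 79.0, 29.6, -7.1, np.float64(31.4))]
```

View pics/fin1.png

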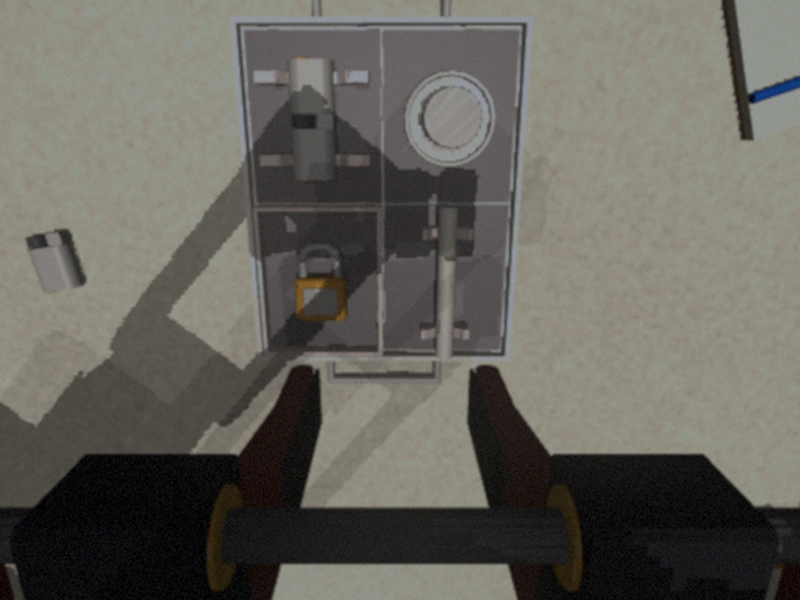

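All four are in place: cylinder (313,120), pot (452,115), padlock (322,280) and rod (447,280). The look-alikes haven't moved. Handing in.

```bash
python3 -c "
from station import manip
print(manip.finish_job())"
```

```text
the job is handed in; nothing more can be done
None
```

I laid out the tray in the order asked and handed it in after about 33 s of the 115 s allowed. No result was reported back.

My last wrist-camera check found each item at its target:

| Item | Result | Distance from target centre |
|---|---|---|
| Long rod | in both V-notches | within about 1 mm |
| Double cylinder | on its side across both wide rests | about 1 mm |
| Padlock | flat and wholly inside the bin | about 2 mm |
| Pin pot | upright, lid up, on the dish floor | about 1 mm |

- **Left alone:** the top camera put the half cylinder and the short rod where they were at the start, to within 1 mm. The red and orange decoy rods were not touched.
- **Measurements that disagreed:** one attempt to locate the padlock's brass body by colour gave a size that was too large, so I used the depth outline instead. The gripper read 38 mm on the 40 mm pot and about 1 mm small on the rod and cylinder. Neither affected the placing.

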